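# Dip one short roller out of the parts tray

### The arm

A 6-joint arm with a two-finger parallel gripper is mounted at the origin on a cart in front of the work surface, level with it; the furniture and walls round the work are solid. World frame = base frame: x ahead of the robot, y to its left, z up, the work surface at z = 0. Lengths are in m, angles in degrees, forces in N, time in s.
With the tool pointing down it reaches from about 0.375 to 0.9 m from the base axis. Payload 3.1 kg.
Tool frame: the origin (TCP) lies at the very end of the fingers, on their centre line; the grasp point (between the pads) lies 19 mm behind it; z points along the fingers, y is the direction in which the jaws open and shut (so a half turn about z gives the same grasp; the last joint's range is limited). The gripper opens to 87 mm and grips with 3 to 60 N. Pads are 19 mm wide; open, the fingers measure 117 mm over their backs; the gripper's body (75 mm by 190 mm) begins 51 mm behind the grasp point.
Start: joints at [63.512, 30.224, 82.088, -0, 67.689, -10.227], TCP at [0.175, 0.6, 0.223] pointing down, gripper open.
Joint ranges: [-176.69, 176.69], [-43.24, 126.21], [12.49, 139.97], [-82, 262], [0, 151.66], [-163.58, 163.58]. Speed limits (degrees/s): [159.86, 159.86, 180, 180, 180, 180].

### API

Orientations are given as a 3x3 rotation matrix whose columns are the frame's x, y, z axes.
In Python, from rig import read_state, capture, hand_in gives the robot as it stands. The module is installed in compiled form; this text tells all that it offers.
- The arm moves only by the tool send_rows, never from a script. Its argument "moves" is one flat list of numbers, 7 for each row, row after row: the turn, a rotation vector about the world's x, y, z in degrees, then the shift along the world's x, y, z in cm, then the gripper's target within -1 to 1 (fully open at 1, half-way at 0, shut at -1). In form: [rx, ry, rz, tx, ty, tz, hand, rx, ry, rz, tx, ty, tz, hand, ...]. A call has 1 to 20 rows; each row shifts and turns the commanded pose from where the row before left it; what a row does not reach is not made up. A row lasts 1/10 s, in which the tool goes at most 50 mm and 8.59 degrees, less where a joint would pass 70% of its speed; a pose out of reach is approached as far as the arm can. A call with a gripper value outside its range is refused whole. The fingers move at their own pace and stop on an object; the grip force is fixed at half the most. Time passes only in rows, so rows that do not move let the fingers close. It gives the time, the measured TCP pose, the force and the opening at its end, in the units of the state.
- read_state(): the state, without advancing time (a new reading comes with each control period).
- capture(name): name is "scene" or "top" or "wrist"; returns a dict with "pixels" (480x640x3 uint8, red, green, blue), "vertical_fov" (degrees; the focal length in pixels is half the picture's height over the tangent of half this angle, whatever the lens; pixels are square), "cx", "cy" (the principal point, pixels), "rvec" (rotation vector, rad) and "tvec" (3), from world to camera coordinates, as OpenCV has them. Camera axes: x right, y down, z forward; pixel columns grow to the right and rows downward; lengths in m; the calibration is good to about 2 mm. A picture is of the moment at which its call begins. There is no depth.
- hand_in(): hands the job in, once; it reports no verdict.
The state is a dict: "time_s": time; "joint_positions": joint angles; "qvel": joint speeds; "tau": joint torques, N m; "position": TCP position; "tcp_rot": TCP orientation; "force": force on the tool from outside, world axes, zero at the start; "moment": the same for the moment, N m; "opening": opening from 0.0 (shut) to 1.0 (fully open).
Only numpy, scipy, OpenCV 4.12 (cv2) and the standard library are available. Lean on these libraries where they do the work, as an engineer would, in place of code of your own. Each camera call takes 0.05 s, during which the arm holds its last target.

### The job

Pick up the little scoop by its upright handle, scoop the short white roller out of its bay in the grey tray, carry it over in the scoop and tip it into the small bin, then stand the scoop upright on the rubber mat again and let go. Use the scoop for the roller, not your fingers, and leave the long roller where it lies.

Things in the scene. Friction and masses are not known exactly. Their poses are not given: they have to be found in the camera images.
- dipper_grip (a point): Centre of the grip of the loose steel scoop (0.2 kg), 90 mm above its flat underside: an upright black block 20 x 20 mm, from 64 to 116 mm above the underside. z up along the handle, -x out of the open mouth. The pan lies below, 54 mm wide, from 56 mm in -x (lip) to 12 mm in +x of the grip axis. Starts standing on the mat.
- dipper_lip (a point): Middle of the scoop's 1 mm thin front lip, at its underside. A ramp rises from it to a 3 mm crest 5 mm behind; behind that a pocket 40 mm long, 48 mm wide, floor 1.8 mm thick, side walls 20 mm high, holds one short roller lying crosswise. Level, the roller stays behind the crest; mouth tilted down 45 degrees or a little more, it rolls out over the lip. Axes as for the grip.
- short_roller_center (a point): Centre of the loose short smooth white nylon roller, 36 mm diameter, 36 mm long, about 0.05 kg. It lies in one bay of the tray (either) with its axis across the bay (along the tray's y), touching the near wall or up to 8 mm from it, and rolls freely along the bay. Its own axes turn as it rolls; y is along the roller.
- long_roller_center (a point): Centre of the loose long smooth white nylon roller, 36 mm diameter, 60 mm long (too long for the scoop), lying the same way in the other bay. To be left there.
- tray: Fixed grey sheet-metal tray, two bays side by side. Origin under its centre on the trolley top; -x is the near side, toward the robot. Floor 3 mm thick; bays 70 mm wide (y), centred at y = +36.5 and -36.5 mm, floor from x = -55 (foot of near wall, which leans out 10 degrees) to +78 mm. Walls 27 mm high. A level lip drawn low right up to that foot (6 mm short at most) gets the roller into the pocket.
- small_bin: Small open red plastic stacking bin, fixed, 99 mm (its x) by 136 mm (its y), 71 mm high, its long side pointing away from the robot (x to the left). Origin under its centre on the trolley top; inside 70 by 106 mm, floor 2 mm thick. It stands to the right of the tray, before or behind the mat.
- mat: Fixed flat black rubber mat, 120 mm (x) by 100 mm (y), 4 mm thick, origin under its centre on the trolley top, to the right of the tray, before or behind the bin. The scoop stands on it at the start.
Not all that is in view belongs to the job. Of the things that look like the small_bin, the larger one is meant.

How it is judged (in metres and radians):
On the way, in this order (a step that is already met when the one before it is completed fails the run):
1. the short roller is lifted clear of the tray, lying in the scoop's pocket (x of short_roller_center in the frame of dipper_grip between -0.05 and -0.012 m and y of short_roller_center in the frame of dipper_grip between -0.02 and 0.02 m and z of short_roller_center in the frame of dipper_grip between -0.082 and -0.055 m and height (world z) of short_roller_center above 0.065 m), for 0.2 s.
2. the short roller lies in the small bin (x of short_roller_center in the frame of small_bin between -0.042 and 0.042 m and y of short_roller_center in the frame of small_bin between -0.06 and 0.06 m and z of short_roller_center in the frame of small_bin between 0 and 0.045 m), for 0.2 s.
At the end, for the whole second after the job is handed in: The short roller lies at rest on the floor of the small bin; the scoop stands upright (within 7 degrees) and at rest on the rubber mat, its handle axis over the mat; the long roller is still in its bay of the tray (all of step 2 and linear speed of each of short_roller, dipper below 0.03 m/s and x of dipper_grip in the frame of mat between -0.06 and 0.06 m and y of dipper_grip in the frame of mat between -0.045 and 0.045 m and angle between dipper_grip's own z axis and vertical below 0.12 rad and height (world z) of dipper_grip between 0.086 and 0.102 m and x of long_roller_center in the frame of tray between -0.06 and 0.06 m and y of long_roller_center in the frame of tray between -0.07 and 0.07 m and height (world z) of long_roller_center below 0.04 m); the robot touches nothing.
It fails at once if the fingers touch the short roller (contact force between the fingers and short_roller above 0.5 N).
It fails at once if the long roller is shifted by more than 30 mm (distance of long_roller_center from where it was at the start of the episode above 0.03 m).
It also fails if it takes over 61 s, if anything falls off the work surface, if the arm or the gripper's body presses on something with over 40 N, if the wrist force passes 120 N, or if a joint passes its speed limit or range.

## Working session

There is one attempt and no reset: what is moved stays moved. The work goes in short steps, Python scripts to look and compute and a tool call to move; the robot and the scene stay as the last step left them, time stands still between calls to the robot, and variables do not carry over. Pictures are saved under pics/ and viewed, and the job is handed in when it is done.

Besides the shell and the picture viewer there is one more tool, called after "Call:" in YAML: its name, and indented under it one key for each argument. send_rows: Moves the arm, as the interface text tells. Its arguments: {"type":"object","properties":{"moves":{"type":"array","items":{"type":"number"}}},"required":["moves"]}

```bash
mkdir -p pics; ls; cat > h.py <<'E'
import numpy as np, cv2
from rig import read_state, capture, hand_in
def cam(c):
    f=240/np.tan(np.radians(c["vertical_fov"])/2)
    K=np.array([[f,0,c["cx"]],[0,f,c["cy"]],[0,0,1]])
    R=cv2.Rodrigues(np.array(c["rvec"],float))[0]; t=np.array(c["tvec"],float).reshape(3)
    return K,R,t
def back(c,u,v,z):
    K,R,t=cam(c); d=R.T@np.linalg.solve(K,[u,v,1]); o=-R.T@t
    return o+d*(z-o[2])/d[2]
def proj(c,P):
    K,R,t=cam(c); p=(R@np.asarray(P,float).reshape(-1,3).T).T+t
    q=(K@p.T).T; return q[:,:2]/q[:,2:]
def save(c,n): cv2.imwrite('pics/'+n+'.png',cv2.cvtColor(c["pixels"],cv2.COLOR_RGB2BGR))
E
python3 - <<'E'
from h import *
import pickle
for n in ["scene","top","wrist"]:
    c=capture(n); save(c,n+'0'); pickle.dump(c,open(n+'0.pkl','wb'))
    K,R,t=cam(c); print(n,c["vertical_fov"],K[0,0],-R.T@t, [k for k in c])
s=read_state(); print(s)
E
```

```text
pics
scene 50.71521421914394 506.40549048015043 [ 0.01476634 -0.54263177  0.61899348] ['pixels', 'vertical_fov', 'cx', 'cy', 'rvec', 'tvec']
top 53.53423889519491 475.79751688563186 [0.44060971 0.13160309 0.9988252 ] ['pixels', 'vertical_fov', 'cx', 'cy', 'rvec', 'tvec']
wrist 67.33199944124961 360.3278553076333 [0.110174   0.61782247 0.3841136 ] ['pixels', 'vertical_fov', 'cx', 'cy', 'rvec', 'tvec']
{'time_s': 0.15, 'joint_positions': array([ 6.35130137e+01,  3.02680088e+01,  8.21384648e+01,  5.17690141e-04,
        6.76904578e+01, -1.02267631e+01]), 'qvel': array([ 3.78549564e-03, -1.56899307e-01, -3.13865913e-01,  6.58682593e-02,
       -1.11871491e-04,  4.22448606e-02]), 'tau': array([ 1.01916849e-03, -4.40432417e+01, -1.76842421e+01,  6.33610971e-02,
        5.52439468e-02, -9.92462628e-05]), 'position': array([0.17471138, 0.59950393, 0.22178861]), 'tcp_rot': array([[-9.59998830e-01,  2.80002976e-01, -7.62002626e-04],
       [ 2.80003843e-01,  9.59997691e-01, -1.51046801e-03],
       [ 3.08585224e-04, -1.66341118e-03, -9.99998569e-01]]), 'force': array([ 0.45087908, -0.00366071,  0.31908767]), 'moment': array([ 0.03547818,  0.0222594 , -0.04043043]), 'opening': 1.0011114729027408}
```

View pics/scene0.png

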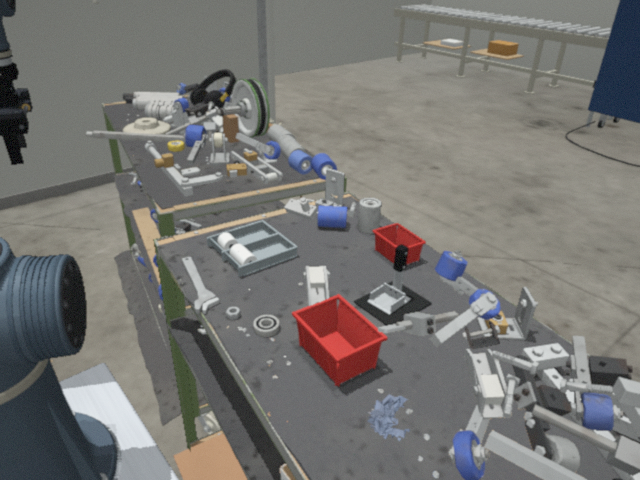

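View pics/top0.png

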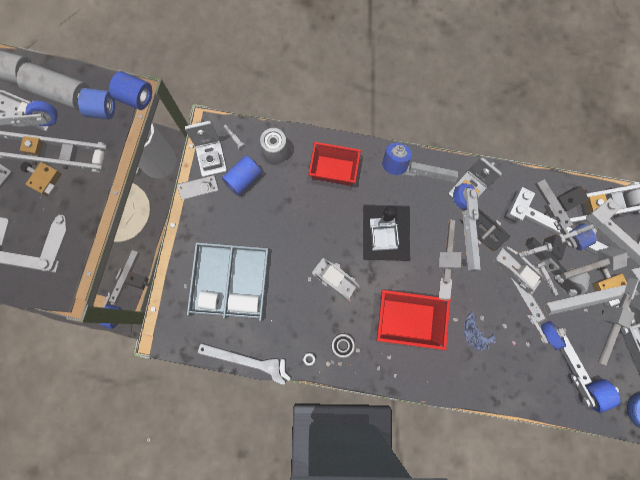

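```bash
python3 - <<'E'
from h import *
import pickle
c=pickle.load(open('top0.pkl','rb')); p=c["pixels"][:,:,::-1]
a=cv2.resize(p[235:330,180:280],None,fx=6,fy=6,interpolation=cv2.INTER_CUBIC)
b=cv2.resize(p[195:270,350:450],None,fx=7,fy=7,interpolation=cv2.INTER_CUBIC)
d=cv2.resize(p[280:360,365:465],None,fx=7,fy=7,interpolation=cv2.INTER_CUBIC)
cv2.imwrite('pics/a.png',a);cv2.imwrite('pics/b.png',b);cv2.imwrite('pics/d.png',d)
for u,v in [(379,345),(446,349),(382,291),(451,296)]: print(back(c,u,v,0.071))
for u,v in [(311,180),(355,186),(315,142),(361,150)]: print(back(c,u,v,0.05))
E
```

```text
[ 0.41539263 -0.00453855  0.071     ]
[ 0.4107343  -0.13340023  0.071     ]
[ 0.51886413 -0.01035157  0.071     ]
[ 0.51241399 -0.14568147  0.071     ]
[0.74719432 0.13410333 0.05      ]
[0.73694559 0.04251257 0.05      ]
[0.83075026 0.1278127  0.05      ]
[0.81602284 0.03060842 0.05      ]
```

View pics/a.png

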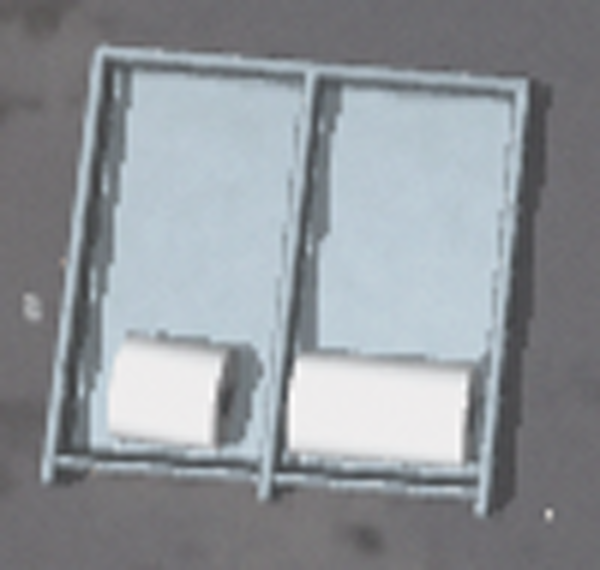

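View pics/b.png

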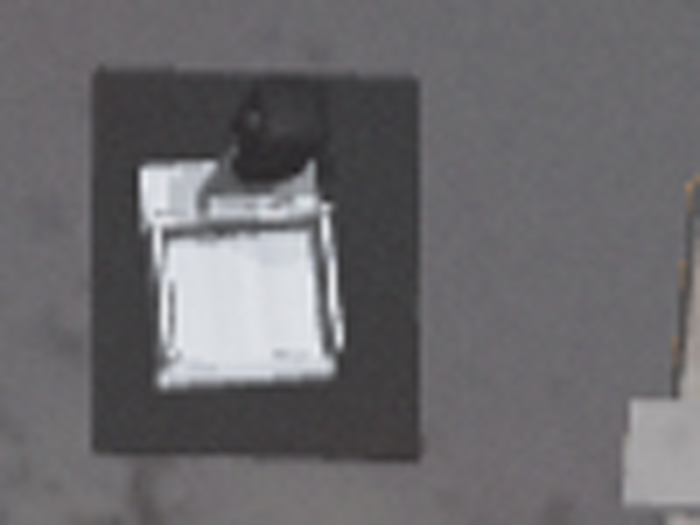

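View pics/d.png

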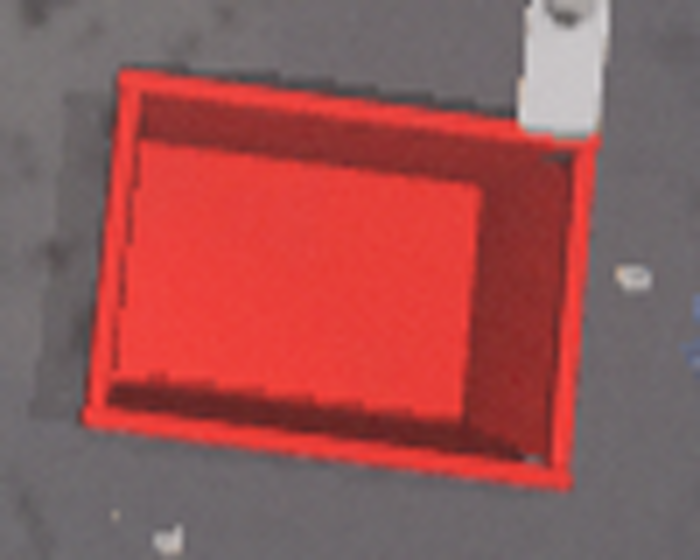

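```bash
python3 - <<'E'
from h import *
import pickle
c=pickle.load(open('top0.pkl','rb'));s=pickle.load(open('scene0.pkl','rb'))
A=lambda u,v:(180+u/6,235+v/6); B=lambda u,v:(350+u/7,195+v/7)
print('tray rim'); 
for q in [(97,50),(527,82),(47,475),(483,510)]: print(back(c,*A(*q),0.030))
print('rollers left/right ends top mid z=.039')
for q in [(112,390),(226,397),(290,405),(474,413)]: print(back(c,*A(*q),0.021))
print('mat')
for q in [(95,68),(418,76),(95,452),(420,460)]: print(back(c,*B(*q),0.004))
print('lip')
for q in [(158,385),(335,377)]: print(back(c,*B(*q),0.005))
print('grip top', back(c,*B(285,112),0.12))
p=s["pixels"][:,:,::-1]
cv2.imwrite('pics/sa.png',cv2.resize(p[235:335,345:445],None,fx=6,fy=6,interpolation=cv2.INTER_CUBIC))
cv2.imwrite('pics/sb.png',cv2.resize(p[210:285,200:305],None,fx=7,fy=7,interpolation=cv2.INTER_CUBIC))
E
```

```text
tray rim
[0.6109519 0.3669747 0.03     ]
[0.60371422 0.21932215 0.03      ]
[0.46632677 0.37386239 0.03      ]
[0.4581552  0.22800289 0.03      ]
rollers left/right ends top mid z=.039
[0.49559876 0.35620074 0.021     ]
[0.4941658  0.31756127 0.021     ]
[0.49198812 0.29577828 0.021     ]
[0.49078392 0.23338084 0.021     ]
mat
[0.70984302 0.01924397 0.004     ]
[ 0.7101431 -0.0808581  0.004    ]
[0.59003502 0.0184908  0.004     ]
[ 0.59014576 -0.08018108  0.004     ]
lip
[ 6.10921107e-01 -4.15151755e-04  5.00000000e-03]
[ 0.61480876 -0.05431323  0.005     ]
grip top [ 0.66756233 -0.01959491  0.12      ]
```

View pics/sa.png

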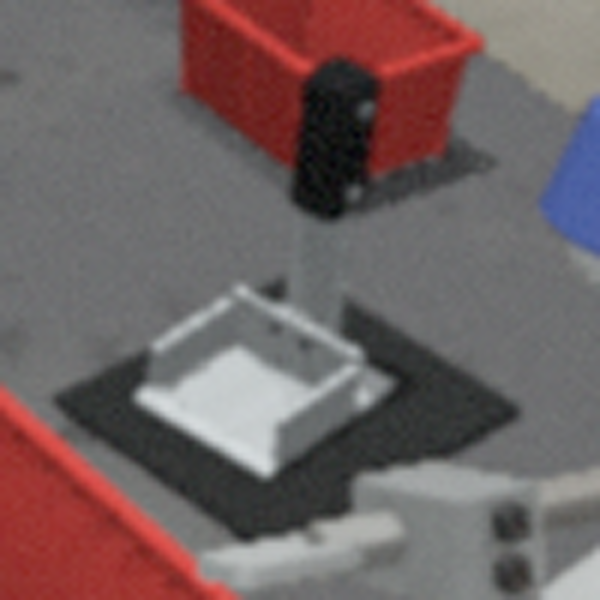

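View pics/sb.png

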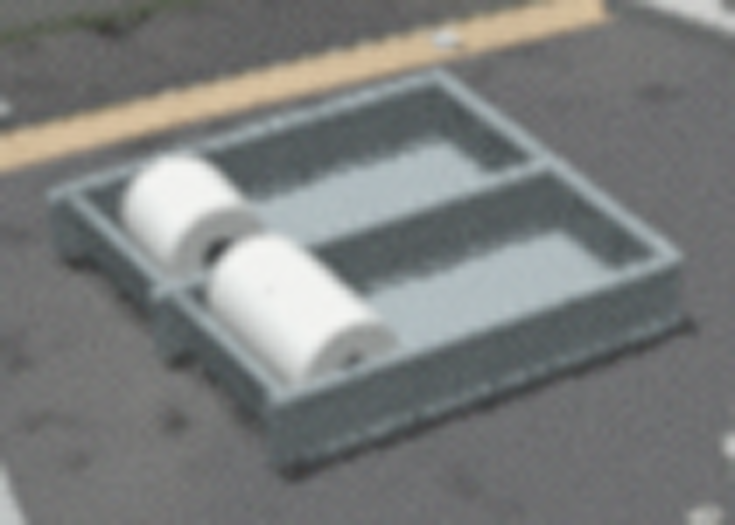

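View pics/wrist0.png

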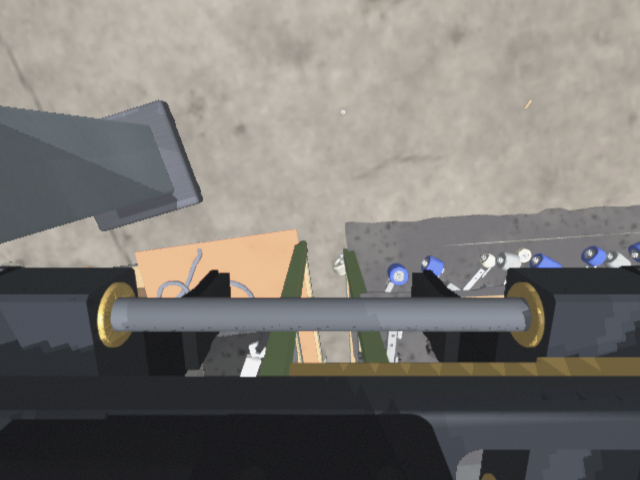

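Top view candidates for the bin: the red bin at (413,320) measures about 100×135 mm, and the one at (335,165) about 83×95 mm. The larger one at (413,320) is the bin. The short roller lies in the left bay at (208,300), the long one in the right bay at (245,303). The crops confirm both. The scoop stands on the mat at (385,235) with its mouth toward the robot. I'll move above the scoop next.

Call:
send_rows:
  moves: [0,0,-3.5,2.4,-3.1,0.2,1,0,0,-3.5,2.4,-3.1,0.2,1,0,0,-3.5,2.4,-3.1,0.2,1,0,0,-3.5,2.4,-3.1,0.2,1,0,0,-3.5,2.4,-3.1,0.2,1,0,0,-3.5,2.4,-3.1,0.2,1,0,0,-3.5,2.4,-3.1,0.2,1,0,0,-3.5,2.4,-3.1,0.2,1,0,0,-3.5,2.4,-3.1,0.2,1,0,0,-3.5,2.4,-3.1,0.2,1,0,0,-3.5,2.4,-3.1,0.2,1,0,0,-3.5,2.4,-3.1,0.2,1,0,0,-3.5,2.4,-3.1,0.2,1,0,0,-3.5,2.4,-3.1,0.2,1,0,0,-3.5,2.4,-3.1,0.2,1,0,0,-3.5,2.4,-3.1,0.2,1,0,0,-3.5,2.4,-3.1,0.2,1,0,0,-3.5,2.4,-3.1,0.2,1,0,0,-3.5,2.4,-3.1,0.2,1,0,0,-3.5,2.4,-3.1,0.2,1]

```text
time_s: 2.15
position: [0.6555, -0.0214, 0.2622]
tcp_rot: [[-0.062, 0.998, -0.001], [0.998, 0.062, 0.0], [0.0, -0.001, -1.0]]
force: [0.8, 0.6, 0.1]
opening: 1.0
```

```bash
python3 - <<'E'
from h import *
import pickle
c=capture("wrist"); save(c,'w1'); pickle.dump(c,open('w1.pkl','wb'))
s=read_state();print(s['position'],s['joint_positions'].round(1),s['tcp_rot'].round(3))
K,R,t=cam(c);print(-R.T@t)
E
```

```text
[ 0.66033778 -0.0276627   0.26250784] [-12.   30.8  74.2  -0.2  74.6 -15.2] [[-0.057  0.998  0.006]
 [ 0.998  0.057 -0.005]
 [-0.006  0.006 -1.   ]]
[0.65146687 0.04509511 0.42463965]
```

View pics/w1.png

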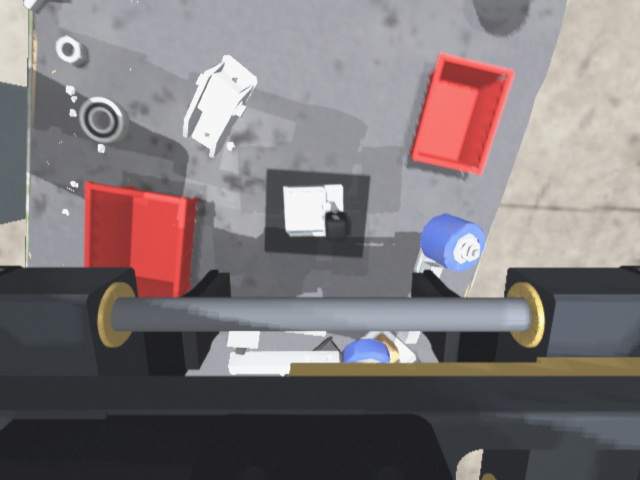

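```bash
python3 - <<'E'
from h import *
import pickle
c=pickle.load(open('w1.pkl','rb'))
p=c["pixels"][:,:,::-1].copy()
cv2.imwrite('pics/w1c.png',cv2.resize(p[165:262,260:375],None,fx=6,fy=6,interpolation=cv2.INTER_CUBIC))
E
```

```text
(no output)
```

View pics/w1c.png

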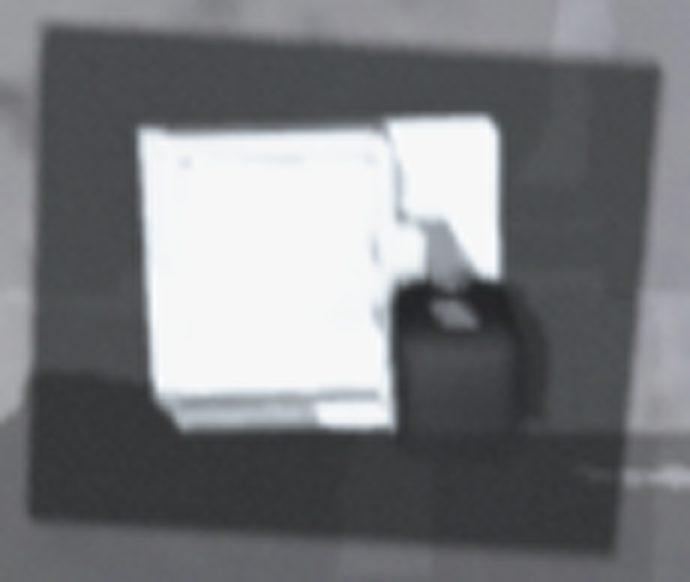

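```bash
python3 - <<'E'
from h import *
import pickle
c=pickle.load(open('w1.pkl','rb'))
W=lambda u,v:(260+u/6,165+v/6)
for n,q,z in [('lip+',(140,130),.005),('lip-',(157,393),.005),('back+',(497,120),.005),('bl',(397,335),.12),('br',(515,335),.12),('dl',(397,437),.12),('dr',(517,437),.12),
 ('mat',(45,25),.004),('mat',(660,65),.004),('mat',(30,520),.004),('mat',(613,552),.004)]: print(n,back(c,*W(*q),z).round(4))
# bin rim
E
```

```text
lip+ [ 0.611  -0.0023  0.005 ]
lip- [ 0.6164 -0.0542  0.005 ]
back+ [0.6797 0.004  0.005 ]
bl [ 0.66   -0.0162  0.12  ]
br [ 0.677  -0.0152  0.12  ]
dl [ 0.6611 -0.0313  0.12  ]
dr [ 0.6785 -0.0302  0.12  ]
mat [0.592  0.0164 0.004 ]
mat [0.7102 0.0164 0.004 ]
mat [ 0.5917 -0.0825  0.004 ]
mat [ 0.7102 -0.0817  0.004 ]
```

Call:
send_rows:
  moves: [0,0,1.3,0.7,-0.15,-1,1,0,0,0,0.7,-0.15,-1,1,0,0,0,0,0,-2,1,0,0,0,0,0,-2,1,0,0,0,0,0,-2,1,0,0,0,0,0,-1.3,1,0,0,0,0,0,0,1,0,0,0,0,0,0,1]

```text
time_s: 3.0
position: [0.6689, -0.0223, 0.1695]
tcp_rot: [[-0.089, 0.996, -0.0], [0.996, 0.089, 0.0], [0.0, -0.0, -1.0]]
force: [0.1, -0.3, -0.4]
opening: 0.998
```

```bash
python3 - <<'E'
from h import *
import pickle
s=read_state();print(s['position'],s['joint_positions'].round(1),s['tcp_rot'].round(3))
for n in ["wrist","scene"]:
  c=capture(n); save(c,n+'2'); pickle.dump(c,open(n+'2.pkl','wb'))
p=c["pixels"][:,:,::-1]
cv2.imwrite('pics/s2c.png',cv2.resize(p[200:335,325:445],None,fx=4.4,fy=4.4,interpolation=cv2.INTER_CUBIC))
E
```

```text
[ 0.66889965 -0.0222909   0.16945114] [-11.5  37.   78.1   0.   65.  -16.6] [[-0.089  0.996 -0.   ]
 [ 0.996  0.089  0.   ]
 [ 0.    -0.    -1.   ]]
```

View pics/s2c.png

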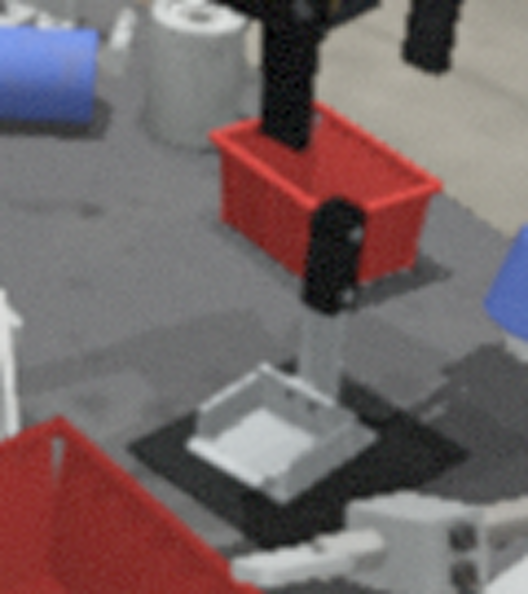

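View pics/wrist2.png

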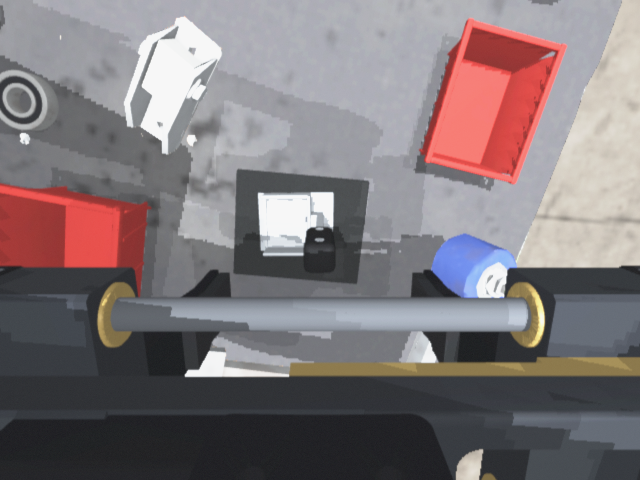

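The handle at wrist pixel (320,250) sits centred between the jaws. I'll go down and grip.

Call:
send_rows:
  moves: [0,0,0,0,0,-1.9,1,0,0,0,0,0,-1.9,1,0,0,0,0,0,-1.9,1,0,0,0,0,0,-1.9,1,0,0,0,0,0,-1.8,1,0,0,0,0,0,0,1,0,0,0,0,0,0,-1,0,0,0,0,0,0,-1,0,0,0,0,0,0,-1,0,0,0,0,0,0,-1,0,0,0,0,0,0,-1,0,0,0,0,0,0,-1,0,0,0,0,0,0,-1,0,0,0,0,0,0,-1]

```text
time_s: 4.5
position: [0.6689, -0.023, 0.0755]
tcp_rot: [[-0.088, 0.996, -0.0], [0.996, 0.088, 0.0], [0.0, -0.0, -1.0]]
force: [-0.4, -0.1, -0.1]
opening: 0.355
```

```bash
python3 - <<'E'
from h import *
import pickle
s=read_state();print(s['position'],s['force'],s['moment'],s['opening'])
c=capture('scene'); save(c,'s3'); p=c["pixels"][:,:,::-1]
cv2.imwrite('pics/s3c.png',cv2.resize(p[180:335,325:445],None,fx=4,fy=4,interpolation=cv2.INTER_CUBIC))
E
```

```text
[ 0.66892388 -0.02300418  0.07551481] [-0.38477225 -0.0870827  -0.06936594] [-0.04656248  0.02011238  0.01908204] 0.35494855364756983
```

View pics/s3c.png

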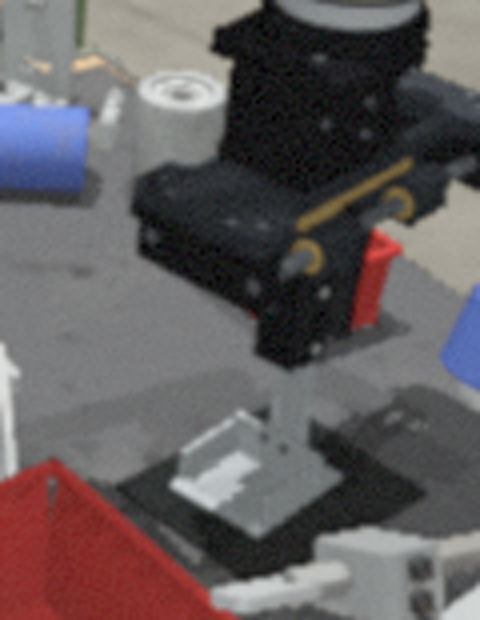

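Call:
send_rows:
  moves: [0,0,0,0,0,0,-1,0,0,0,0,0,0,-1,0,0,0,0,0,0,-1,0,0,0,0,0,0,-1]

```text
time_s: 4.95
position: [0.6688, -0.023, 0.0754]
tcp_rot: [[-0.088, 0.996, -0.0], [0.996, 0.088, 0.0], [0.0, -0.0, -1.0]]
force: [-1.0, -0.6, -0.2]
opening: 0.229
```

Call:
send_rows:
  moves: [0,0,0,0,0,0.5,-1,0,0,0,0,0,2,-1,0,0,0,0,0,2.5,-1,0,0,0,0,0,2.5,-1,0,0,-0.5,-0.6,2.5,2.5,-1,0,0,-0.5,-0.6,2.5,0,-1,0,0,-0.5,-0.6,2.5,0,-1,0,0,-0.5,-0.6,2.5,0,-1,0,0,-0.5,-0.6,2.5,0,-1,0,0,-0.5,-0.6,2.5,0,-1,0,0,-0.5,-0.6,2.5,0,-1,0,0,-0.5,-0.6,2.5,0,-1,0,0,-0.5,-0.6,2.5,0,-1,0,0,-0.5,-0.6,2.5,0,-1,0,0,-0.5,-0.6,2.5,0,-1,0,0,-0.5,-0.6,2.5,0,-1,0,0,-0.5,-0.6,2.5,0,-1,0,0,-0.5,-0.6,2.5,0,-1,0,0,-1,-0.3,0.4,0,-1,0,0,0,0,0,0,-1]

```text
time_s: 6.95
position: [0.5811, 0.3316, 0.1754]
tcp_rot: [[0.05, 0.999, -0.001], [0.999, -0.05, -0.001], [-0.001, -0.001, -1.0]]
force: [0.1, -0.4, -2.1]
opening: 0.224
```

```bash
python3 - <<'E'
from h import *
import pickle
for n in ['scene','top','wrist']:
  c=capture(n); save(c,n+'4');pickle.dump(c,open(n+'4.pkl','wb'))
s=read_state();print(s['position'],s['tcp_rot'].round(3),s['force'],s['opening'],s['joint_positions'].round(1))
p=cv2.imread('pics/top4.png'); cv2.imwrite('pics/t4c.png',cv2.resize(p[225:335,170:290],None,fx=5,fy=5,interpolation=cv2.INTER_CUBIC))
p=cv2.imread('pics/scene4.png'); cv2.imwrite('pics/s4c.png',cv2.resize(p[150:290,190:320],None,fx=4.2,fy=4.2,interpolation=cv2.INTER_CUBIC))
E
```

```text
[0.58224293 0.32988666 0.17551194] [[ 0.052  0.999 -0.   ]
 [ 0.999 -0.052 -0.001]
 [-0.001 -0.    -1.   ]] [-0.03851663  0.60230956 -2.4820783 ] 0.22956768426267643 [20.  36.6 77.8 -0.  65.7 23. ]
```

View pics/t4c.png

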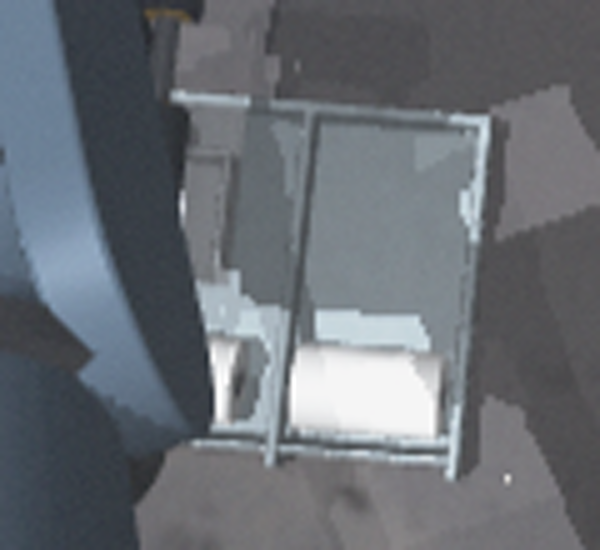

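View pics/s4c.png

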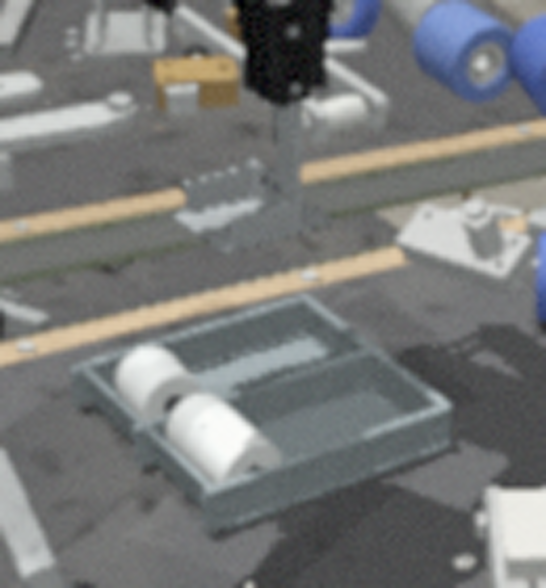

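View pics/wrist4.png

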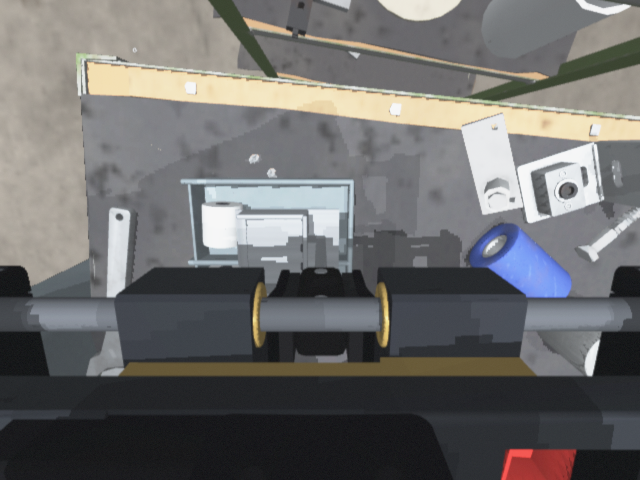

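```bash
python3 - <<'E'
from h import *
p=cv2.imread('pics/wrist4.png'); cv2.imwrite('pics/w4c.png',cv2.resize(p[170:275,175:365],None,fx=4.2,fy=4.2,interpolation=cv2.INTER_CUBIC))
E
```

```text
(no output)
```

View pics/w4c.png

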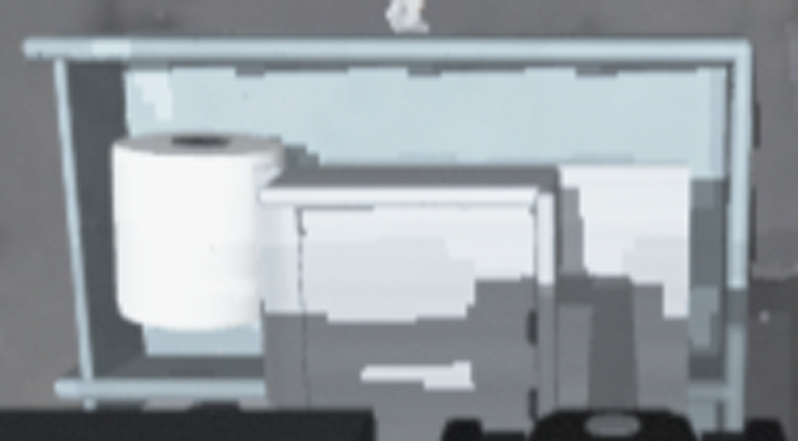

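```bash
cat > ov.py <<'E'
from h import *
import pickle
th=np.radians(-3.0); O=np.array([.5272,.2974])
def T(x,y,z): 
    c,s=np.cos(th),np.sin(th); return [O[0]+c*x-s*y,O[1]+s*x+c*y,z]
E
python3 - <<'E'
from ov import *
def draw(c,crop,f,name):
    (a,b),(d,e)=crop
    p=cv2.resize(c["pixels"][:,:,::-1][a:b,d:e],None,fx=f,fy=f,interpolation=cv2.INTER_CUBIC)
    def line(P,col):
        q=(proj(c,P)+0.5-[d,a])*f
        cv2.polylines(p,[np.int32(q*16)],False,col,1,cv2.LINE_AA,4)
    x0,x1=-.055,.078
    for yc in (.0365,-.0365):
        line([T(x0,yc-.035,.003),T(x0,yc+.035,.003),T(x1,yc+.035,.003),T(x1,yc-.035,.003),T(x0,yc-.035,.003)],(0,0,255))
        xr=x0-.024*np.tan(np.radians(10))
        line([T(xr,yc-.035,.027),T(xr,yc+.035,.027),T(x1,yc+.035,.027),T(x1,yc-.035,.027)],(0,200,0))
    for y in (.0377-.018,.0377+.018):
        a_=np.linspace(0,2*np.pi,40); line([T(-.0344+.018*np.cos(t),y,.021+.018*np.sin(t)) for t in a_],(255,0,255))
    cv2.imwrite('pics/'+name+'.png',p)
draw(pickle.load(open('wrist4.pkl','rb')),((170,275),(175,365)),4.2,'ow4')
draw(pickle.load(open('top0.pkl','rb')),((235,330),(180,280)),6,'ot0')
draw(pickle.load(open('scene0.pkl','rb')),((210,285),(200,305)),7,'os0')
E
```

```text
(no output)
```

View pics/ow4.png

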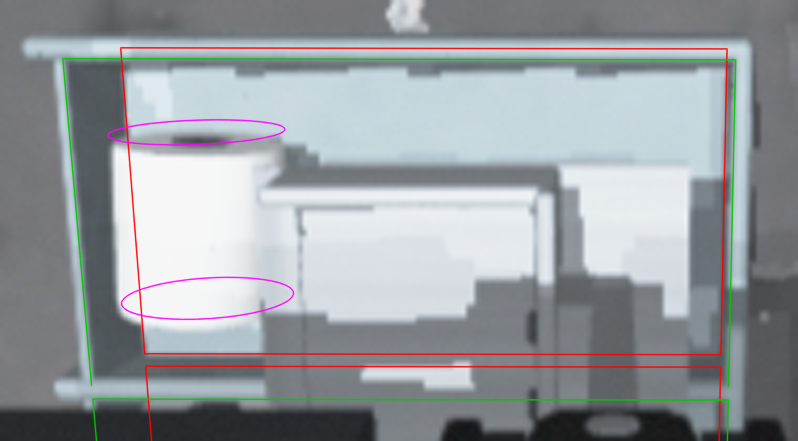

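View pics/ot0.png

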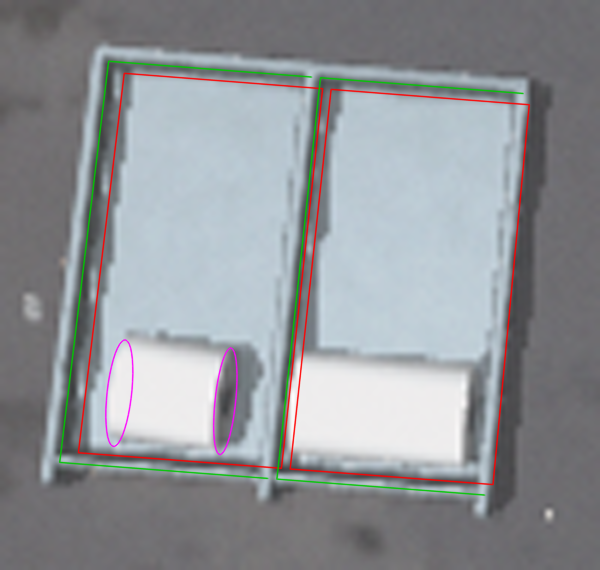

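View pics/os0.png

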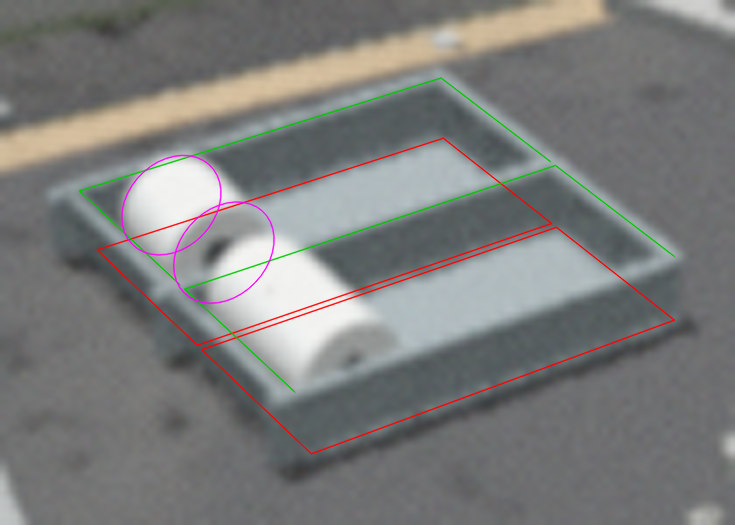

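```bash
python3 - <<'E'
from ov import *
c=pickle.load(open('wrist4.pkl','rb'))
(a,b),(d,e)=((170,275),(175,365));f=4.2
p=cv2.resize(c["pixels"][:,:,::-1][a:b,d:e],None,fx=f,fy=f,interpolation=cv2.INTER_CUBIC)
s=read_state();R=s['tcp_rot'];pos=s['position']; print(pos)
A=np.stack([R[:,1],-np.cross(R[:,1],R[:,2]),-R[:,2]],1); print(A.round(3))
G=lambda x,y,z: pos+A@np.array([x,y,z-.071])
def line(P,col):
    q=(proj(c,P)+0.5-[d,a])*f
    cv2.polylines(p,[np.int32(q*16)],False,col,1,cv2.LINE_AA,4)
for y in(-.027,.027): line([G(-.056,y,0),G(.012,y,0)],(0,0,255)); line([G(-.056,y,.02),G(-.008,y,.02)],(0,200,0))
line([G(-.056,-.027,0),G(-.056,.027,0)],(0,0,255));line([G(.012,-.027,0),G(.012,.027,0)],(0,0,255))
for y in (.036-.018,.036+.018):
    a_=np.linspace(0,2*np.pi,40); line([T(-.036+.018*np.cos(t),y,.021+.018*np.sin(t)) for t in a_],(255,0,255))
cv2.imwrite('pics/ow5.png',p)
E
```

```text
[0.58224293 0.32988666 0.17551194]
[[ 0.999 -0.052  0.   ]
 [-0.052 -0.999  0.001]
 [-0.     0.001  1.   ]]
```

View pics/ow5.png

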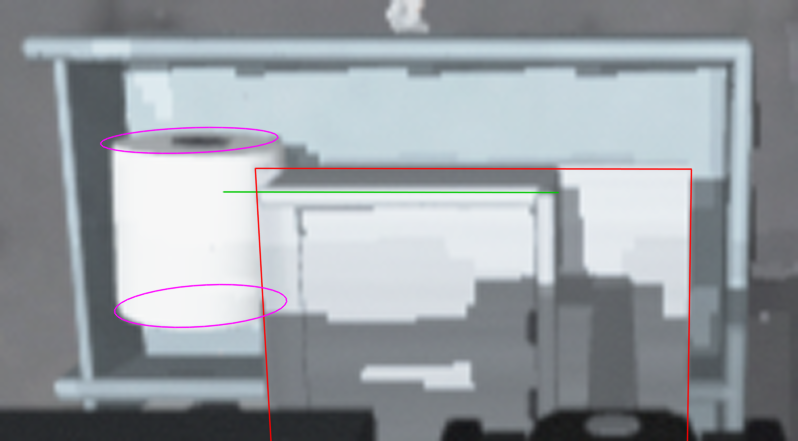

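The overlay fits. The scoop pan and the roller line up within about 1 mm in y, and the lip (tray x ≈ -3) is clear of the roller's far side (-17). I'll lower it behind the roller.

Call:
send_rows:
  moves: [0,0,0,0,-0.05,-1.5,-1,0,0,0,0,-0.05,-2,-1,0,0,0,0,0,-2,-1,0,0,0,0,0,-2,-1,0,0,0,0,0,-1.5,-1,0,0,0,0,0,-0.5,-1,0,0,0,0,0,-0.3,-1,0,0,0,0,0,0,-1,0,0,0,0,0,0,-1]

```text
time_s: 8.0
position: [0.5827, 0.3302, 0.0785]
tcp_rot: [[0.052, 0.999, 0.002], [0.999, -0.052, 0.001], [0.001, 0.002, -1.0]]
force: [-0.5, 0.2, -1.8]
opening: 0.23
```

```bash
python3 - <<'E'
from h import *
import pickle
for n in ['scene','wrist']:
  c=capture(n); save(c,n+'6');pickle.dump(c,open(n+'6.pkl','wb'))
s=read_state();print(s['position'],s['tcp_rot'].round(3),s['force'],s['opening'])
p=cv2.imread('pics/scene6.png'); cv2.imwrite('pics/s6c.png',cv2.resize(p[190:290,190:310],None,fx=5,fy=5,interpolation=cv2.INTER_CUBIC))
p=cv2.imread('pics/wrist6.png'); cv2.imwrite('pics/w6c.png',cv2.resize(p[100:275,130:365],None,fx=3.3,fy=3.3,interpolation=cv2.INTER_CUBIC))
E
```

```text
[0.58263421 0.33029104 0.07861173] [[ 0.052  0.999  0.002]
 [ 0.999 -0.052  0.001]
 [ 0.001  0.002 -1.   ]] [ 0.21330432 -0.51569099 -1.74776862] 0.22935307099707944
```

View pics/s6c.png

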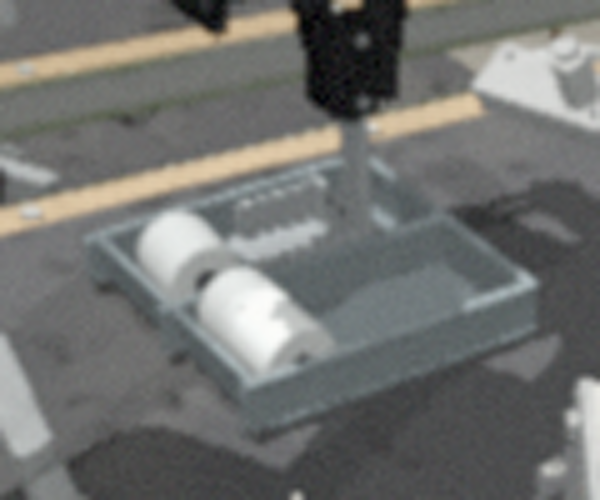

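View pics/w6c.png

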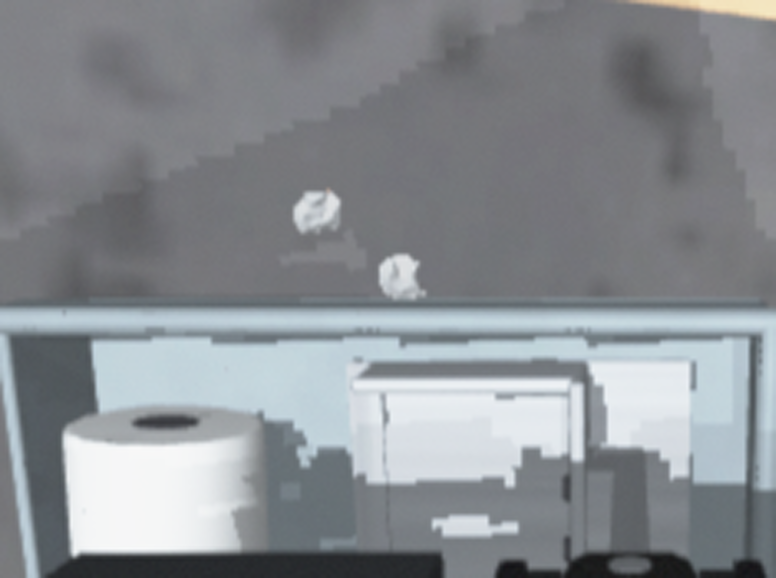

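Call:
send_rows:
  moves: [0,0,0,0,0,-0.1,-1,0,0,0,0,0,-0.1,-1,0,0,0,0,0,-0.1,-1,0,0,0,0,0,0,-1,0,0,0,0,0,0,-1]

```text
time_s: 8.6
position: [0.5819, 0.33, 0.0745]
tcp_rot: [[0.052, 0.999, -0.0], [0.999, -0.052, -0.0], [-0.0, -0.0, -1.0]]
force: [0.2, 0.2, -1.0]
opening: 0.226
```

Call:
send_rows:
  moves: [0,0,0,-0.3,0.015,-0.05,-1,0,0,0,-0.3,0.015,0,-1,0,0,0,-0.3,0.015,0,-1,0,0,0,-0.3,0.015,0,-1,0,0,0,-0.3,0.015,0,-1,0,0,0,-0.3,0.015,0,-1,0,0,0,-0.3,0.015,0,-1,0,0,0,-0.3,0.015,0,-1,0,0,0,-0.3,0.015,0,-1,0,0,0,-0.3,0.015,0,-1,0,0,0,0,0,0,-1]

```text
time_s: 9.7
position: [0.5517, 0.3316, 0.0744]
tcp_rot: [[0.052, 0.999, 0.0], [0.999, -0.052, 0.0], [0.0, 0.0, -1.0]]
force: [0.7, 0.2, 4.0]
opening: 0.227
```

```bash
cat > look.py <<'E'
from ov import *
import sys
k=sys.argv[1]
c=capture('scene'); save(c,'s'+k)
p=cv2.imread('pics/s%s.png'%k); a=cv2.resize(p[190:290,190:310],None,fx=4,fy=4,interpolation=cv2.INTER_CUBIC)
c=capture('wrist'); save(c,'w'+k)
p=cv2.imread('pics/w%s.png'%k); b=cv2.resize(p[130:275,180:365],None,fx=400/185,fy=400/185,interpolation=cv2.INTER_CUBIC)
h=max(a.shape[0],b.shape[0])
o=np.zeros((h,800,3),np.uint8);o[:a.shape[0],:400]=a[:,:400];o[:b.shape[0],400:]=b[:,:400]
cv2.imwrite('pics/l%s.png'%k,o)
s=read_state();P=s['position'];d=P[:2]-O;cc,ss=np.cos(th),np.sin(th)
print(P,s['tcp_rot'][:,2].round(3),s['force'].round(1),'tray lip x',cc*d[0]+ss*d[1]-.056,'y',-ss*d[0]+cc*d[1],s['time_s'])
E
python3 look.py 7
```

```text
[0.55176492 0.33159651 0.07439956] [-0.  0. -1.] [ 0.1 -0.6  3.7] tray lip x -0.033258456688905695 y 0.03543527065929428 9.8
```

View pics/l7.png

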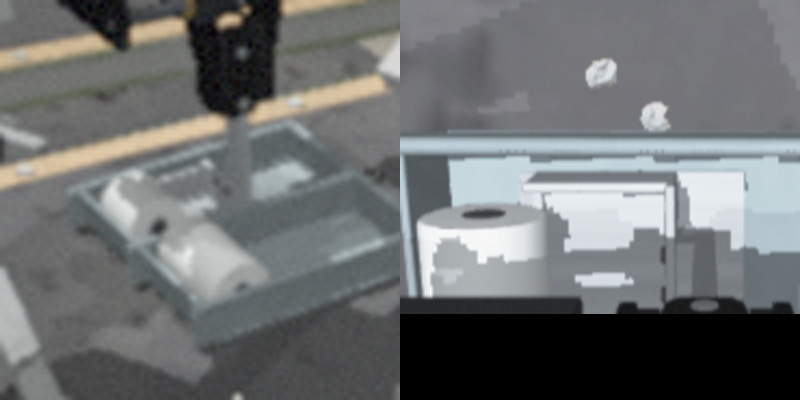

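The scoop rests on the floor with about 6 N, and the lip is at the roller. I'll keep drawing.

Call:
send_rows:
  moves: [0,0,0,-0.2,0.01,0,-1,0,0,0,-0.2,0.01,0,-1,0,0,0,-0.2,0.01,0,-1,0,0,0,-0.2,0.01,0,-1,0,0,0,-0.2,0.01,0,-1,0,0,0,-0.2,0.01,0,-1,0,0,0,-0.2,0.01,0,-1,0,0,0,-0.2,0.01,0,-1,0,0,0,-0.2,0.01,0,-1,0,0,0,0,0,0,-1]

```text
time_s: 10.8
position: [0.5337, 0.3326, 0.0744]
tcp_rot: [[0.052, 0.999, 0.0], [0.999, -0.052, 0.0], [0.0, 0.0, -1.0]]
force: [2.9, -0.5, 7.0]
opening: 0.226
```

```bash
python3 look.py 8
```

```text
[0.53367363 0.33259111 0.07438532] [-0.  0. -1.] [2.7 0.2 7.1] tray lip x -0.05137700577054526 y 0.035481686014042724 10.9
```

View pics/l8.png

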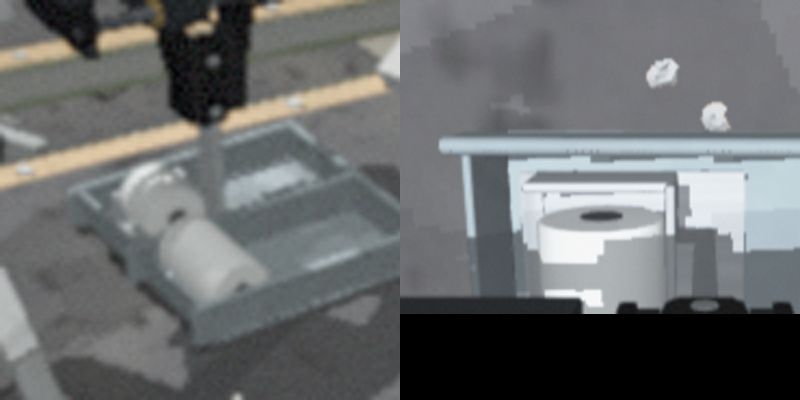

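The roller now lies in the pocket, at wrist crop (600,250) against the rear wall. I'll lift gently.

Call:
send_rows:
  moves: [0,0,0,0.1,0,0.3,-1,0,0,0,0,0,0.6,-1,0,0,0,0,0,1,-1,0,0,0,0,0,1,-1,0,0,0,0,0,1,-1,0,0,0,0,0,1,-1,0,0,0,0,0,1,-1,0,0,0,0,0,1,-1,0,0,0,0,0,1,-1,0,0,0,0,0,1,-1,0,0,0,0,0,0.6,-1,0,0,0,0,0,0.3,-1,0,0,0,0,0,0,-1,0,0,0,0,0,0,-1]

```text
time_s: 12.3
position: [0.5346, 0.3323, 0.1717]
tcp_rot: [[0.052, 0.999, -0.001], [0.999, -0.052, -0.0], [-0.0, -0.001, -1.0]]
force: [0.4, 0.1, -3.1]
opening: 0.226
```

```bash
python3 look.py 9
```

```text
[0.53457305 0.3322065  0.17142137] [-0.001 -0.    -1.   ] [ 0.7  0.1 -2.3] tray lip x -0.05045868148285758 y 0.03514467272583458 12.4
```

View pics/l9.png

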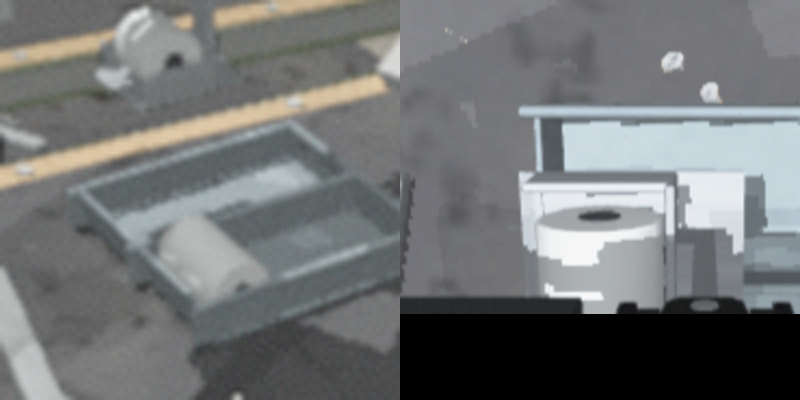

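View pics/s9.png

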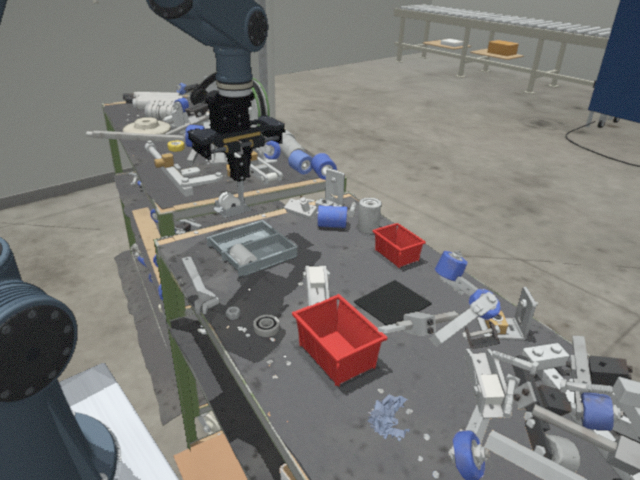

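The short roller rides in the pocket about 0.12 m up, and the long roller hasn't moved. I'll carry it toward the bin and yaw the mouth to +y, along the bin's long axis, so it tips lengthwise.

Call:
send_rows:
  moves: [0,0,-1,0,-0.4,0.1,-1,0,0,-2,0,-0.8,0.1,-1,0,0,-3,-0.2,-1.2,0.1,-1,0,0,-3,-0.3,-1.6,0.1,-1,0,0,-3,-0.3,-1.8,0.1,-1,0,0,-3,-0.3,-1.8,0.1,-1,0,0,-3,-0.3,-1.8,0.1,-1,0,0,-3,-0.3,-1.8,0.1,-1,0,0,-3,-0.3,-1.8,0.1,-1,0,0,-3,-0.3,-1.8,0.1,-1,0,0,-3,-0.3,-1.8,0.1,-1,0,0,-3,-0.3,-1.8,0.1,-1,0,0,-3,-0.3,-1.8,0.1,-1,0,0,-3,-0.3,-1.8,0,-1,0,0,-3,-0.3,-1.8,0,-1,0,0,-3,-0.3,-1.8,0,-1,0,0,-3,-0.3,-1.8,0,-1,0,0,-3,-0.3,-1.8,0,-1,0,0,-3,-0.3,-1.8,0,-1,0,0,-3,-0.3,-1.8,0,-1]

```text
time_s: 14.4
position: [0.4813, 0.0028, 0.1853]
tcp_rot: [[0.868, 0.496, 0.0], [0.496, -0.868, -0.0], [0.0, 0.0, -1.0]]
force: [-0.2, -0.7, -1.3]
opening: 0.229
```

Call:
send_rows:
  moves: [0,0,-3,-0.2,-1.8,0,-1,0,0,-3,-0.2,-1.8,0,-1,0,0,-3,-0.2,-1.8,0,-1,0,0,-3,-0.2,-1.8,0,-1,0,0,-3,-0.2,-1.6,0,-1,0,0,-3,-0.2,-1.2,0,-1,0,0,-3,-0.2,-1.0,0,-1,0,0,-3,-0.2,-0.8,0,-1,0,0,-3,-0.1,-0.6,0,-1,0,0,-2,0,-0.2,0,-1,0,0,-1,0,0,0,-1,0,0,0,0,0,0,-1,0,0,0,0,0,0,-1]

```text
time_s: 15.7
position: [0.4647, -0.1215, 0.1851]
tcp_rot: [[1.0, 0.001, -0.0], [0.001, -1.0, 0.0], [-0.0, -0.0, -1.0]]
force: [-0.5, 0.9, -2.0]
opening: 0.228
```

```bash
python3 - <<'E'
from ov import *
for n in ['scene','top','wrist']:
    c=capture(n); save(c,n+'10');pickle.dump(c,open(n+'10.pkl','wb'))
s=read_state();print(s['position'],s['tcp_rot'].round(3),s['force'].round(1),s['joint_positions'].round(1),s['time_s'])
c=pickle.load(open('top0.pkl','rb'))
q=[back(c,365+u/7,280+v/7,.071) for u,v in [(122,70),(597,135),(570,488),(85,425)]]
print(np.round(q,4),np.mean(q,0))
a=cv2.imread('pics/scene10.png')[180:400,250:450]
b=cv2.imread('pics/top10.png')[220:400,330:510]
a=cv2.resize(a,(400,440),interpolation=2);b=cv2.resize(b,(400,400),interpolation=2)
o=np.zeros((440,800,3),np.uint8);o[:440,:400]=a;o[:400,400:]=b;cv2.imwrite('pics/l10.png',o)
E
```

```text
[ 0.46491398 -0.12143363  0.18506631] [[ 1.     0.001 -0.   ]
 [ 0.001 -1.     0.   ]
 [-0.    -0.    -1.   ]] [ 0.3 -0.7 -2.3] [-28.   22.4 104.7   0.   52.9  61.9] 15.85
[[ 0.5208 -0.0112  0.071 ]
 [ 0.506  -0.1441  0.071 ]
 [ 0.4094 -0.1342  0.071 ]
 [ 0.4234 -0.001   0.071 ]] [ 0.46489758 -0.0726151   0.071     ]
```

View pics/l10.png

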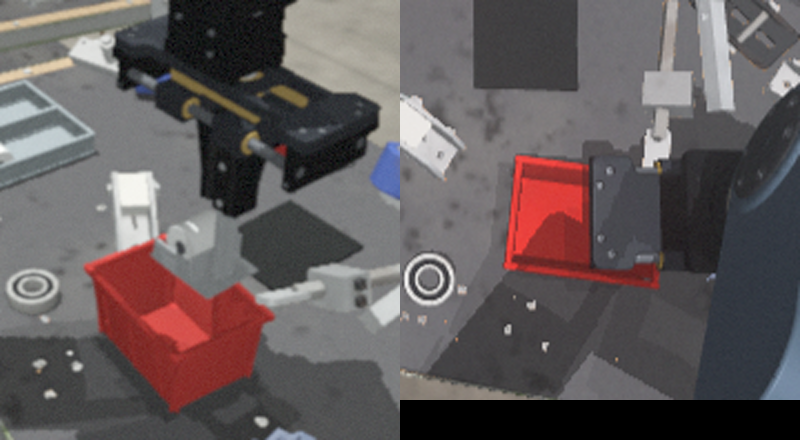

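View pics/wrist10.png

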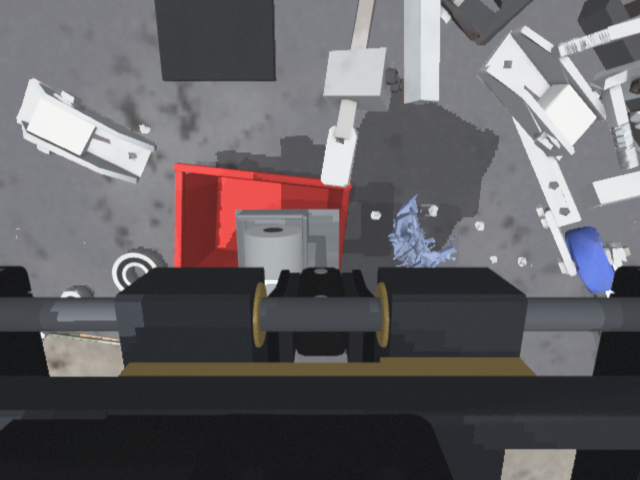

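Call:
send_rows:
  moves: [-2,0,0,0,0.2,-0.1,-1,-4,0,0,0,0.4,-0.2,-1,-4,0,0,0,0.4,-0.2,-1,-4,0,0,0,0.4,-0.2,-1,-4,0,0,0,0.4,-0.2,-1,-4,0,0,0,0.4,-0.2,-1,-4,0,0,0,0.4,-0.2,-1,-4,0,0,0,0.4,-0.2,-1,-4,0,0,0,0.4,-0.2,-1,-4,0,0,0,0.4,-0.2,-1,-4,0,0,0,0.4,-0.2,-1,-4,0,0,0,0.4,-0.2,-1,-4,0,0,0,0.4,-0.2,-1,0,0,0,0,0,0,-1,0,0,0,0,0,0,-1,0,0,0,0,0,0,-1]

```text
time_s: 17.45
position: [0.4653, -0.0719, 0.1604]
tcp_rot: [[1.0, -0.001, 0.0], [-0.0, -0.644, -0.765], [0.001, 0.765, -0.644]]
force: [-0.6, -0.0, -1.0]
opening: 0.227
```

```bash
cat > look2.py <<'E'
from ov import *
import sys
k=sys.argv[1]
for n in ['scene','top','wrist']:
    c=capture(n); save(c,n+k);pickle.dump(c,open(n+k+'.pkl','wb'))
s=read_state();print(s['position'],s['tcp_rot'].round(3),s['force'].round(1),s['joint_positions'].round(1),s['time_s'],s['opening'])
a=cv2.imread('pics/scene%s.png'%k)[180:400,250:450]
b=cv2.imread('pics/top%s.png'%k)[220:400,330:510]
a=cv2.resize(a,(400,440),interpolation=2);b=cv2.resize(b,(400,400),interpolation=2)
o=np.zeros((440,800,3),np.uint8);o[:440,:400]=a;o[:400,400:]=b;cv2.imwrite('pics/l%s.png'%k,o)
E
python3 look2.py 11
```

```text
[ 0.46509726 -0.07216545  0.16066163] [[ 1.    -0.001 -0.   ]
 [-0.001 -0.643 -0.766]
 [ 0.001  0.766 -0.643]] [-0.4 -0.4 -3.1] [  6.1  36.8 108.8 -60.5  61.  140.1] 17.6 0.22721687530441867
```

View pics/l11.png

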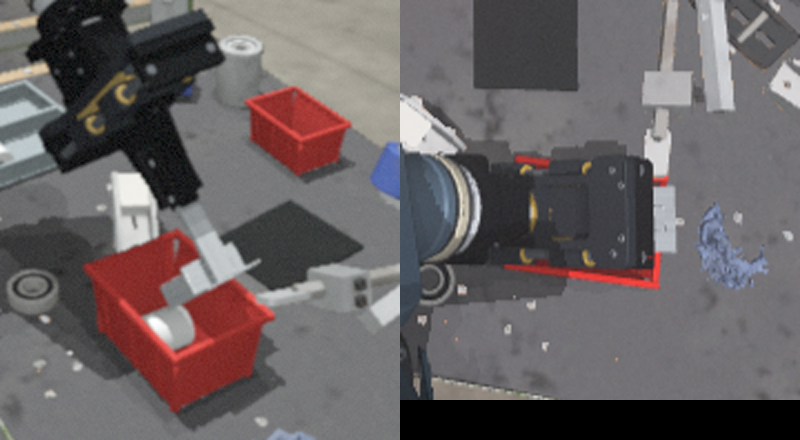

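View pics/wrist11.png

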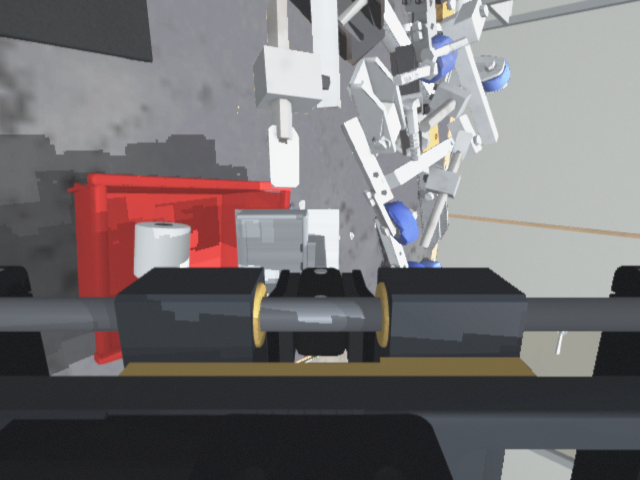

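The roller is out of the scoop and on the bin floor, at wrist pixel (162,248). I'll level the scoop and return to the mat.

Call:
send_rows:
  moves: [0,0,0,0,0,0.6,-1,0,0,0,0,0,1,-1,4,0,0,0,-0.4,0.3,-1,4,0,0,0,-0.4,0.3,-1,4,0,0,0,-0.4,0.3,-1,4,0,0,0,-0.4,0.3,-1,4,0,0,0,-0.4,0.3,-1,4,0,0,0,-0.4,0.3,-1,4,0,0,0,-0.4,0.3,-1,4,0,0,0,-0.4,0.3,-1,4,0,0,0,-0.4,0.3,-1,4,0,0,0,-0.4,0.3,-1,4,0,0,0,-0.4,0.3,-1,4,0,0,0,-0.4,0.3,-1,2,0,0,0,-0.2,0,-1,0,0,0,0,0,0,-1,0,0,0,0,0,0,-1]

```text
time_s: 19.3
position: [0.4642, -0.1216, 0.2125]
tcp_rot: [[1.0, 0.001, -0.001], [0.001, -1.0, -0.001], [-0.001, 0.001, -1.0]]
force: [-0.8, 0.4, -1.3]
opening: 0.227
```

```bash
python3 look2.py 12
```

```text
[ 0.46448259 -0.12083481  0.21212215] [[ 1.     0.002 -0.001]
 [ 0.002 -1.    -0.   ]
 [-0.001  0.    -1.   ]] [ 0.8  0.2 -1.7] [-27.9  20.  103.1  -0.   57.   62. ] 19.45 0.2263646094294425
```

View pics/l12.png

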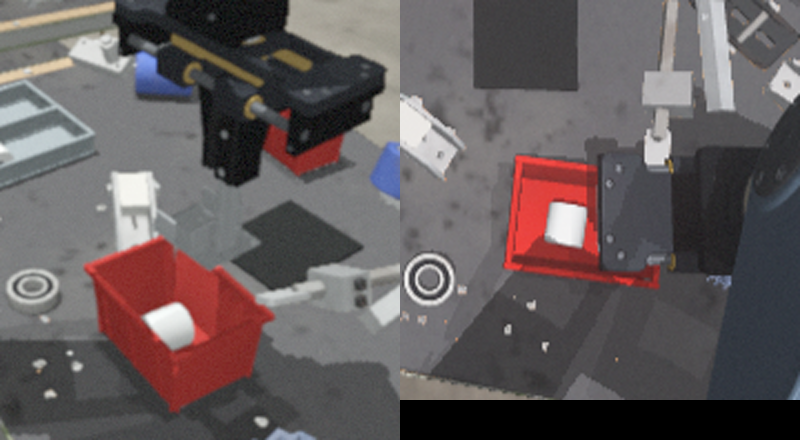

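Call:
send_rows:
  moves: [0,0,2,0.5,0.2,0,-1,0,0,5,1,0.5,0,-1,0,0,5,1.1,0.5,0,-1,0,0,5,1.1,0.5,0,-1,0,0,5,1.1,0.5,0,-1,0,0,5,1.1,0.5,0,-1,0,0,5,1.1,0.5,0,-1,0,0,5,1.1,0.5,0,-1,0,0,5,1.1,0.5,0,-1,0,0,5,1.1,0.5,0,-1,0,0,5,1.1,0.5,0,-1,0,0,5,1.1,0.5,0,-1,0,0,5,1.1,0.5,0,-1,0,0,5,1.1,0.5,0,-1,0,0,5,1.1,0.5,0,-1,0,0,5,1.1,0.5,0,-1,0,0,5,1.1,0.5,0,-1,0,0,5,1.1,0.5,0,-1,0,0,5,1,0.5,0,-1,0,0,3,0.4,0.2,0,-1]

```text
time_s: 21.45
position: [0.671, -0.0261, 0.2115]
tcp_rot: [[-0.094, 0.996, 0.0], [0.996, 0.094, 0.0], [0.0, 0.0, -1.0]]
force: [0.3, -0.6, -1.8]
opening: 0.231
```

Call:
send_rows:
  moves: [0,0,0,0,0,-1,-1,0,0,0,0,0,-2,-1,0,0,0,0,0,-2,-1,0,0,0,0,0,-2,-1,0,0,0,0,0,-2,-1,0,0,0,0,0,-2,-1,0,0,0,0,0,-1.2,-1,0,0,0,0,0,-0.5,-1,0,0,0,0,0,0,-1,0,0,0,0,0,0,-1]

```text
time_s: 22.45
position: [0.6706, -0.0277, 0.0858]
tcp_rot: [[-0.088, 0.996, 0.001], [0.996, 0.088, -0.0], [-0.0, 0.001, -1.0]]
force: [0.6, -0.3, -1.6]
opening: 0.228
```

```bash
python3 look2.py 13
```

```text
[ 0.67075496 -0.02777589  0.08625296] [[-0.088  0.996  0.002]
 [ 0.996  0.088 -0.   ]
 [-0.001  0.002 -1.   ]] [ 0.3 -0.3 -1.6] [-11.9  42.9  81.1  -0.   55.9 -16.9] 22.6 0.22835550199257074
```

View pics/l13.png

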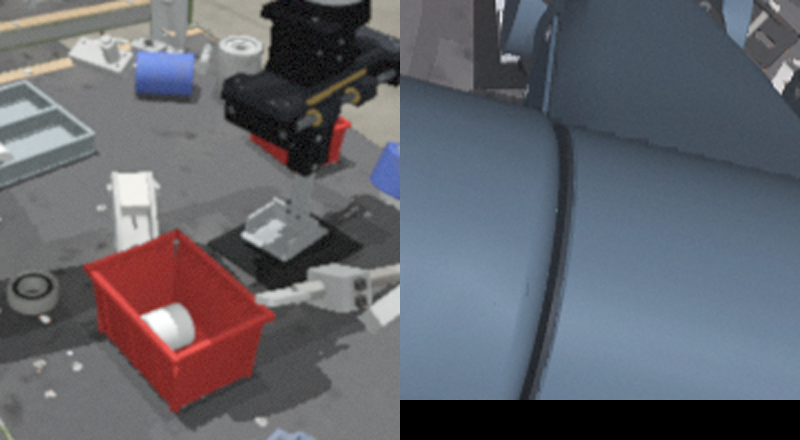

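Now lower it the last 10 mm in small steps.

Call:
send_rows:
  moves: [0,0,0,-0.1,0,-0.3,-1,0,0,0,-0.1,0,-0.2,-1,0,0,0,0,0,-0.2,-1,0,0,0,0,0,-0.1,-1,0,0,0,0,0,-0.1,-1,0,0,0,0,0,-0.1,-1,0,0,0,0,0,0,-1,0,0,0,0,0,0,-1]

```text
time_s: 23.4
position: [0.668, -0.0276, 0.0754]
tcp_rot: [[-0.088, 0.996, 0.0], [0.996, 0.088, -0.0], [-0.0, 0.0, -1.0]]
force: [-0.9, -0.3, 1.4]
opening: 0.225
```

The force changed from -1.6 to +1.4 N, so the scoop is standing on the mat. I'll release it.

Call:
send_rows:
  moves: [0,0,0,0,0,0,-0.3,0,0,0,0,0,0,-0.1,0,0,0,0,0,0,0.2,0,0,0,0,0,0,0.6,0,0,0,0,0,0,1,0,0,0,0,0,0,1,0,0,0,0,0,0,1,0,0,0,0,0,0,1,0,0,0,0,0,0,1,0,0,0,0,0,0,1,0,0,0,0,0,0,1]

```text
time_s: 24.5
position: [0.668, -0.0276, 0.0751]
tcp_rot: [[-0.088, 0.996, 0.0], [0.996, 0.088, -0.0], [-0.0, 0.0, -1.0]]
force: [0.7, -0.3, 1.0]
opening: 0.992
```

```bash
python3 look2.py 14
```

```text
[ 0.66795741 -0.02760921  0.0750616 ] [[-0.088  0.996  0.   ]
 [ 0.996  0.088 -0.   ]
 [-0.     0.    -1.   ]] [-0.  -0.1  0.5] [-11.9  43.6  81.7  -0.   54.7 -17. ] 24.65 0.9986656885730945
```

View pics/l14.png

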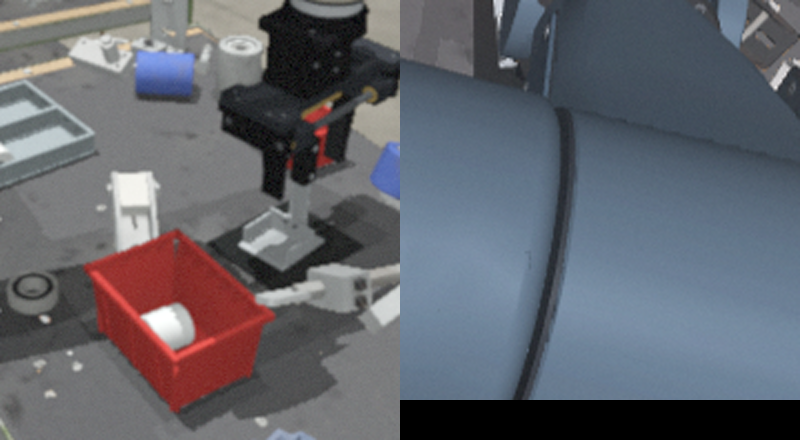

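View pics/wrist14.png

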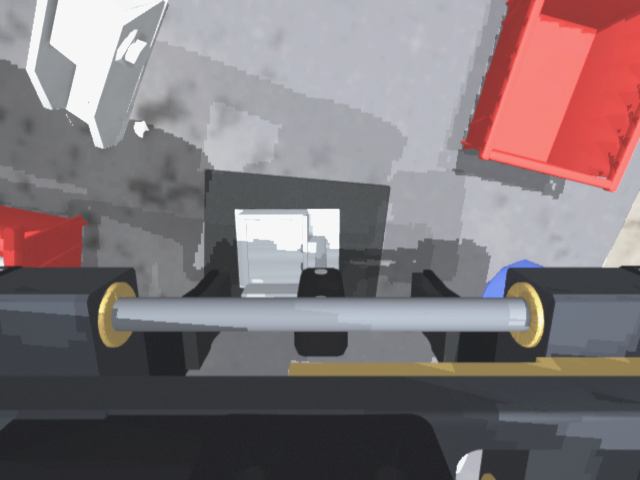

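The fingers are clear on both sides of the handle (~300–345, 310) and the scoop stands level on the mat. I'll retreat straight up, then away to the left so the top camera can see.

Call:
send_rows:
  moves: [0,0,0,0,0,1,1,0,0,0,0,0,2,1,0,0,0,0,0,2,1,0,0,0,0,0,2,1,0,0,0,0,0,2,1,0,0,0,0,0,3,1,0,0,0,0,0,3,1,0,0,0,-1,3,0,1,0,0,0,-1,3,0,1,0,0,0,-1,3,0,1,0,0,0,-1,3,0,1,0,0,0,-1,3,0,1,0,0,0,-1,3,0,1,0,0,0,-1,3,0,1,0,0,0,-1,3,0,1,0,0,0,-1,3,0,1,0,0,0,-1,3,0,1,0,0,0,0,0,0,1,0,0,0,0,0,0,1]

```text
time_s: 26.55
position: [0.5678, 0.2729, 0.2257]
tcp_rot: [[-0.09, 0.996, 0.001], [0.996, 0.09, -0.0], [-0.001, 0.001, -1.0]]
force: [-0.1, -0.5, 0.1]
opening: 1.0
```

```bash
python3 look2.py 15
```

```text
[0.56852848 0.27132395 0.22536251] [[-0.087  0.996  0.001]
 [ 0.996  0.087 -0.   ]
 [-0.     0.001 -1.   ]] [ 0.5 -0.9 -0.5] [15.4 30.4 81.2 -0.  68.4 10.4] 26.7 1.003613236756216
```

View pics/scene15.png

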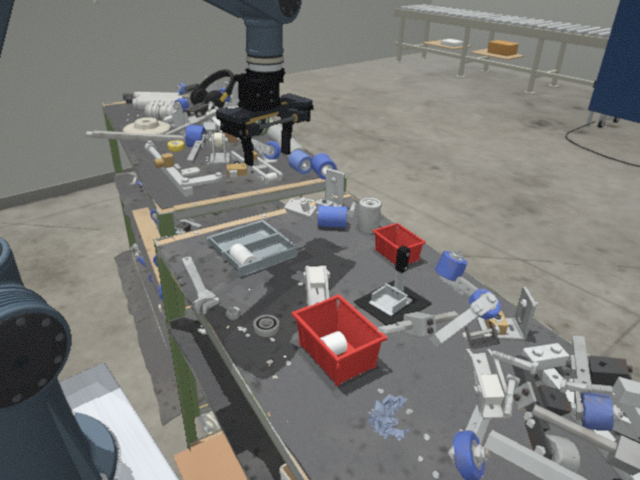

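View pics/top15.png

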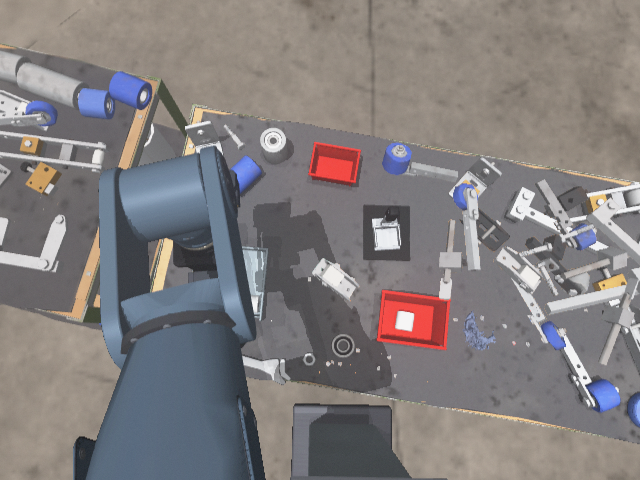

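```bash
python3 - <<'E'
from ov import *
c=pickle.load(open('top15.pkl','rb'))
for n in ('12','15'):
    p=cv2.imread('pics/top%s.png'%n)[295:345,380:448].min(2); ys,xs=np.where(p>150); print(n,xs.mean()+380,ys.mean()+295,len(xs))
P=back(c,xs.mean()+380,ys.mean()+295,.025);d=P[:2]-[.465,-.0726];t=np.radians(-6)
print('bin frame',np.cos(t)*d[0]+np.sin(t)*d[1],-np.sin(t)*d[0]+np.cos(t)*d[1])
s=read_state();print(s['time_s'],abs(s['qvel']).max())
hand_in()
E
```

```text
12 404.5625 320.2203947368421 304
15 408.5698324022346 317.9441340782123 358
bin frame 0.004218230196809094 0.0015291624377713779
26.7 0.38232237480533576
the job is handed in; nothing more can be done
```

The job is handed in at 26.7 s of the 61 s allowed. I gripped the scoop by its handle and drew it under the short roller in the tray's left bay. I then carried the roller to the larger red bin and tipped it in at a 50° tilt. Last, I stood the scoop back on the mat and moved the arm clear.

What the last checks showed:
- **Short roller:** in the final pictures it lies on the bin floor, about 4 mm (bin x) and 2 mm (bin y) from the centre.
- **Scoop:** it stands upright on the mat. The mat took its weight before I released it (vertical force went from -1.6 to +1.4 N), and the handle is over the mat, about 17 mm and 5 mm from its centre. I judged the upright angle by eye and did not measure it.
- **Long roller:** it is still in its bay in the final scene picture, with no visible shift. I did not measure it at the end.
- **Arm:** the gripper is open and well clear of everything.

**One disagreement:** the automatic pixel search put the short roller at (404.6, 320.2) after tipping and (408.6, 317.9) at the end, about 7 mm apart. The two searches counted different numbers of bright pixels (304 and 358) as the arm and its shadows changed. By eye the roller sits at about (404, 320) in both pictures, so I took it to be at rest, but did not measure that separately.

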